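# Chock a rinsed fuel filter on the sloping drainer

### The job

The rinsed fuel filter is to drip-dry lying across the sloping drainer and must not get away down into the sink: first set the black rubber wedge flat on the drainer, about half-way down, with its thin edge uphill. Then take the filter from the rinse tray, lay it gently across the drainer on the uphill side of that wedge, bring it to bear on the thin edge while you still hold it, and only then let go; it must never drop or roll off loose. Last, set the wooden wedge flat behind it on the uphill side, thin edge snug under the filter and both wedges square to the filter and near its middle, let go of everything, and leave the other things on the bench where they are.

Things in the scene. Friction and masses are not known exactly. Their poses are not given: they have to be found in the camera images.
- deck: ribbed stainless drainer deck beside the sink, a fixed flat sheet 260 (x) by 360 mm (y). Origin: centre of its upper surface, 26 mm above the bench. y points straight downhill to the sink, z square out of the sheet; it falls 5 degrees along y. Rims 10 mm high along both sides and the upper end; low end open. A round part laid across it rolls down unless stopped; ribs do not hinder sliding or rolling
- deck_low (a point): middle of the drainer deck's open low edge, over the sink, on the deck's upper surface, 180 mm downhill of the deck's centre; axes as deck
- rinse_tray: fixed shallow blue plastic rinse tray, outside 260 (its x) by 190 (its y) by 36 mm high, walls and floor 4 mm thick, standing on the bench; origin at the centre of its underside, z up
- filter_center (a point): centre (also of mass) of the gold in-line fuel filter: smooth round can 56 mm in diameter, 124 mm long, green band, a spigot 10 mm thick and 24 mm long at each end, so it cannot stand. 0.28 to 0.45 kg. x is its axis (either way round will do); y and z turn as it rolls, which it does freely. Starts lying in the rinse tray roughly along the tray's x, centre 32 mm above the bench
- rubber_wedge_grip (a point): black ribbed rubber wedge, 85 g, for the downhill side: 85 mm long, 44 mm wide, flat under; height 2 mm at the thin edge rising evenly to 30 mm at the heel. Point: mid-width, 60 mm from the thin edge (by its centre of mass), 11 mm above its underside, where it is 22 mm high: grip here across the width (y). x points from thin edge to heel, z up. Starts flat on the bench (z 0), heel roughly to world +y
- wood_wedge_grip (a point): plain brown wooden wedge, 45 g, for the uphill side: 85 mm long, 44 mm wide, flat under; height 2 mm at the thin edge rising evenly to 30 mm at the heel. Point: mid-width, 60 mm from the thin edge (by its centre of mass), 11 mm above its underside, where it is 22 mm high: grip here across the width (y). x points from thin edge to heel, z up. Starts flat on the bench (z 0), heel roughly to world -y
- rubber_wedge_toe (a point): middle of the rubber wedge's thin edge, mid-width, on its underside; axes as its grip point. Here the edge is a blunt step 2 mm high. When the filter lies on the deck against it, the filter's centre is 10 mm from this edge along the deck and 28 mm off the deck. Beside the filter the wedge is up to 16 mm high where an opening finger comes: grip the filter with just the finger ends (about 10 mm past its centre), or beside the wedge
- wood_wedge_toe (a point): middle of the wooden wedge's thin edge, mid-width, on its underside; axes as its grip point. Here the edge is a blunt step 2 mm high. When it touches the filter, the filter's centre is 10 mm from this edge along the deck, as for the rubber one. The wedges may swap start places, between the rinse tray and the drainer
- caliper: aluminium brake caliper lying on the white tile at the far side of the bench, about 150 by 95 by 66 mm; a bystander
- extension_bar: steel socket extension bar, 250 mm long, 22 mm across its ends, lying on the bench between the robot and the drainer; a bystander
- scrub_brush: scrubbing brush with wooden back, 160 by 50 by 46 mm, beyond the rinse tray; a bystander
- bolt_jar: clear jar of bolts with an orange lid, 62 mm across, 72 mm high, beyond the wedges; a bystander
- spanner: steel spanner, 130 mm long, lying between the robot and the wedges; a bystander
Things that resemble listed ones, but are neither listed nor needed, are in the scene too. What is shaped like the part that bears filter_center but red is not meant.

How it is judged (in metres and radians):
On the way, in this order (a step that is already met when the one before it is completed fails the run):
1. the rubber wedge lies flat on the drainer, thin edge uphill, let go (x of rubber_wedge_grip in the frame of deck between -0.09 and 0.09 m and y of rubber_wedge_grip in the frame of deck between -0.14 and 0.16 m and z of rubber_wedge_grip in the frame of deck between 0.006 and 0.016 m and x of deck_low in the frame of rubber_wedge_grip above 0 m and angle between the x axis of rubber_wedge_grip and the y axis of deck, either way round below 0.3 rad and angle between the z axis of rubber_wedge_grip and the z axis of deck, either way round below 0.08 rad and contact force between the fingers and rubber_wedge below 0.05 N), for 0.2 s.
2. the filter, still held, is down on the drainer and against the rubber wedge's thin edge (gap at most about 6 mm) (x of rubber_wedge_grip in the frame of deck between -0.09 and 0.09 m and y of rubber_wedge_grip in the frame of deck between -0.14 and 0.16 m and z of rubber_wedge_grip in the frame of deck between 0.006 and 0.016 m and x of deck_low in the frame of rubber_wedge_grip above 0 m and angle between the x axis of rubber_wedge_grip and the y axis of deck, either way round below 0.3 rad and angle between the z axis of rubber_wedge_grip and the z axis of deck, either way round below 0.08 rad and x of filter_center in the frame of rubber_wedge_grip between -0.077 and -0.06 m and y of filter_center in the frame of rubber_wedge_grip between -0.03 and 0.03 m and z of filter_center in the frame of rubber_wedge_grip between 0.01 and 0.023 m and angle between the x axis of filter_center and the y axis of rubber_wedge_grip, either way round below 0.2 rad and x of filter_center in the frame of deck between -0.06 and 0.06 m and contact force between the fingers and fuel_filter above 0.5 N), for 0.1 s.
3. the filter is let go and stays lying against the rubber wedge (x of rubber_wedge_grip in the frame of deck between -0.09 and 0.09 m and y of rubber_wedge_grip in the frame of deck between -0.14 and 0.16 m and z of rubber_wedge_grip in the frame of deck between 0.006 and 0.016 m and x of deck_low in the frame of rubber_wedge_grip above 0 m and angle between the x axis of rubber_wedge_grip and the y axis of deck, either way round below 0.3 rad and angle between the z axis of rubber_wedge_grip and the z axis of deck, either way round below 0.08 rad and x of filter_center in the frame of rubber_wedge_grip between -0.077 and -0.06 m and y of filter_center in the frame of rubber_wedge_grip between -0.03 and 0.03 m and z of filter_center in the frame of rubber_wedge_grip between 0.01 and 0.023 m and angle between the x axis of filter_center and the y axis of rubber_wedge_grip, either way round below 0.2 rad and x of filter_center in the frame of deck between -0.06 and 0.06 m and contact force between the fingers and fuel_filter below 0.05 N and linear speed of fuel_filter below 0.02 m/s and angular speed of fuel_filter below 0.4 rad/s), for 0.3 s.
At the end, for the whole second after the job is handed in: Filter at rest across the drainer, within 60 mm of its middle line; rubber wedge flat below it, wooden wedge flat above it, each thin edge touching it or at most 6 mm short, within 30 mm of its mid-length, square to it within 0.2 rad (deck 0.3 rad); all let go (all of step 3 and x of filter_center in the frame of wood_wedge_grip between -0.077 and -0.06 m and y of filter_center in the frame of wood_wedge_grip between -0.03 and 0.03 m and z of wood_wedge_grip in the frame of deck between 0.006 and 0.016 m and x of wood_wedge_grip in the frame of rubber_wedge_grip below -0.11 m and angle between the x axis of wood_wedge_grip and the y axis of deck, either way round below 0.3 rad and angle between the z axis of wood_wedge_grip and the z axis of deck, either way round below 0.08 rad and contact force between the fingers and wood_wedge below 0.05 N and contact force between the fingers and rubber_wedge below 0.05 N and linear speed of wood_wedge below 0.02 m/s).
It fails at once if the filter rolls or drops loose, out of the grip (faster than 5 rad/s, or 0.35 m/s) (contact force between the fingers and fuel_filter below 0.05 N and (angular speed of fuel_filter above 5 rad/s or linear speed of fuel_filter above 0.35 m/s)).
It fails at once if a bystander is pushed more than 25 mm (distance of any of caliper, extension_bar, scrub_brush, bolt_jar, spanner from where it was at the start of the episode above 0.025 m).
It also fails if it takes over 72 s, if anything falls off the work surface, if the arm or the gripper's body presses on something with over 40 N, if the wrist force passes 120 N, or if a joint passes its speed limit or range.

### The arm

A 6-joint arm with a two-finger parallel gripper is mounted at the origin on the work surface. World frame = base frame: x ahead of the robot, y to its left, z up, the work surface at z = 0. Lengths are in mm, angles in rad, forces in N, time in s.
With the tool pointing down it reaches from about 350 to 975 mm from the base axis. Payload 7.1 kg.
Tool frame: the origin (TCP) lies at the very end of the fingers, on their centre line; the grasp point (between the pads) lies 19 mm behind it; z points along the fingers, y is the direction in which the jaws open and shut (so a half turn about z gives the same grasp; the last joint's range is limited). The gripper opens to 88 mm and grips with 3 to 60 N. Pads are 20 mm wide; open, the fingers measure 115 mm over their backs; the gripper's body (75 mm by 178 mm) begins 61 mm behind the grasp point.
Start: joints at [-1.196, 0.423, 1.63, -0, 1.089, -0.019], TCP at [239.828, -577.137, 222.675] pointing down, gripper open.
Joint ranges: [-3, 3], [-0.9, 2.11], [0.09, 2.58], [-1.31, 4.45], [0.11, 2.69], [-2.54, 2.54]. Speed limits (rad/s): [2.39, 2.39, 3.01, 3.14, 3.14, 3.14].

### API

Orientations are given as a rotation vector (axis times angle).
In Python, from workcell import * gives the robot as it stands.
- The arm moves only by the tool play_rows, never from a script. Its argument "plan" is text: rows parted by semicolons, each of 7 numbers parted by spaces: the finger opening in cm, from 0 to 8.78, then the shift along the tool's x, y, z in cm, then the turn, a rotation vector about the tool's x, y, z in degrees. A call has 1 to 20 rows; each row shifts and turns the commanded pose from where the row before left it, along the tool's axes as they then stand; what a row does not reach is not made up. A row lasts 1/8 s, in which the tool goes at most 62.5 mm and 10.7 degrees, less where a joint would pass 70% of its speed; a pose out of reach is approached as far as the arm can. A call is refused whole if a number of a shift passes 6.25 or a number of a turn 10.7, either way. A call with a gripper value outside its range is refused whole. The fingers move at their own pace and stop on an object; the grip force is fixed at half the most. Time passes only in rows, so rows that do not move let the fingers close. It gives the time, the measured TCP pose, the force and the opening at its end, in the units of the state.
- get_obs(): the state, without advancing time (a new reading comes with each control period).
- get_image(name): name is "side" or "top"; returns a dict with "pixels" (400x640x3 uint8, red, green, blue), "range_z" (400x640 float32, mm along the optical axis (not along the pixel's ray), 0 where there is no reading), "fx", "fy", "cx", "cy" (pixels), "distortion" ([k1, k2, p1, p2, k3] as OpenCV has them; the pictures are not rectified), "eye" and "attitude" of the camera in the world. Camera axes: x right, y down, z forward; pixel columns grow to the right and rows downward; lengths in mm; the calibration is good to about 2 mm. A picture is of the moment at which its call begins.
- close_job(): hands the job in, once; it reports no verdict.
The state is a dict: "t": time; "qpos": joint angles; "qvel": joint speeds; "joint_torque": joint torques, N m; "ee_pos": TCP position; "orientation": TCP orientation; "ft_force": force on the tool from outside, world axes, zero at the start; "moment": the same for the moment, N m; "width": finger opening in mm.
Only numpy, scipy, OpenCV 4.12 (cv2) and the standard library are available. Lean on these libraries where they do the work, as an engineer would, in place of code of your own. Each camera call takes 0.05 s, during which the arm holds its last target. There are 200 camera calls.

## Working session

There is one attempt and no reset: what is moved stays moved. The work goes in short steps, Python scripts to look and compute and a tool call to move; the robot and the scene stay as the last step left them, time stands still between calls to the robot, and variables do not carry over. Pictures are saved under pics/ and viewed, about 8 in all and at most 12, crops included, and the job is handed in when it is done.

Besides the shell and the picture viewer there is one more tool, called after "Request:" by a JSON object that holds its "name" and its "arguments". play_rows: Moves the arm, as the interface text tells. Its arguments: {"type":"object","properties":{"plan":{"type":"string"}},"required":["plan"]}

```bash
mkdir -p pics; cat > h.py <<'E'
from workcell import *
import numpy as np, cv2
from scipy.spatial.transform import Rotation as R
def cam(n):
    d=get_image(n); a=np.array(d["attitude"],float)
    M=a if a.shape==(3,3) else R.from_rotvec(a).as_matrix()
    K=np.array([[d["fx"],0,d["cx"]],[0,d["fy"],d["cy"]],[0,0,1.]])
    u,v=np.meshgrid(np.arange(640.),np.arange(400.))
    p=cv2.undistortPoints(np.stack([u,v],-1).reshape(-1,1,2),K,np.array(d["distortion"],float)).reshape(400,640,2)
    z=d["range_z"]; P=np.dstack([p*z[...,None],z])@M.T+np.array(d["eye"],float)
    P[z<=0]=np.nan
    return d["pixels"],P,d,M
def save(name,px,box=None,s=1):
    if box: px=px[box[1]:box[3],box[0]:box[2]]
    cv2.imwrite("pics/"+name,cv2.resize(px[...,::-1],None,fx=s,fy=s,interpolation=cv2.INTER_CUBIC))
E
python3 - <<'E'
from h import *
o=get_obs(); print(o)
for n in ("top","side"):
    px,P,d,M=cam(n); save(n+"0.png",px); np.savez(n+"0.npz",px=px,P=P)
    print(n,d["eye"],d["attitude"],d["fx"])
E
```

```text
{'t': 0.0, 'qpos': array([-1.19599983e+00,  4.23845055e-01,  1.63066334e+00,  2.23452974e-05,
        1.08858191e+00, -1.90088889e-02]), 'qvel': array([ 0.00080026,  0.00059923,  0.00021716, -0.00087684, -0.00041895,
        0.00029248]), 'joint_torque': array([ 2.24141499e-03, -5.44622862e+01, -2.73670113e+01,  6.44716923e-02,
        2.28320021e-02, -1.37287293e-04]), 'ee_pos': array([ 239.64303667, -576.64875645,  221.90953152]), 'orientation': array([-3.07944253e+00, -6.14293585e-01,  3.85515476e-04]), 'ft_force': array([ 0.71739551, -0.02923177,  0.15803026]), 'moment': array([-0.01367324,  0.06066484,  0.05073748]), 'width': 87.51962341524771}
top [ 333.5731121  -77.288877  1387.5518711] [-2.13471105  2.17001905 -0.13462706] 440.58249442708666
side [ 465.10127268  846.62542047 1100.22648685] [-0.14187039  2.92079388 -1.10423461] 438.77740967223565
```

View pics/top0.png

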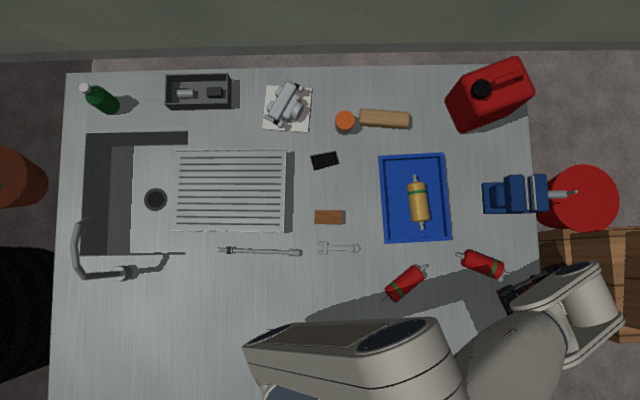

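View pics/side0.png

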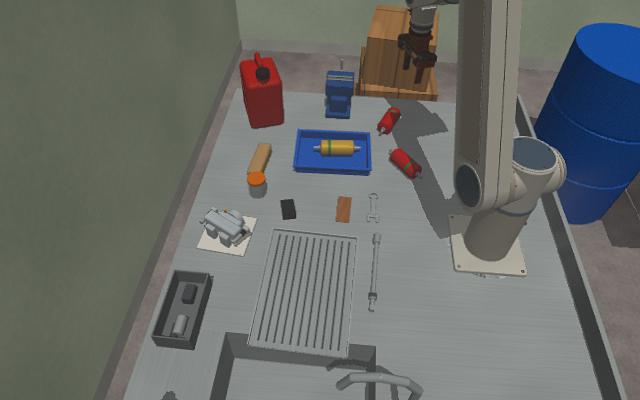

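Top view: gold filter at (418,202) in the blue tray. The red look-alikes at (405,283) and (484,264) are not meant. Black wedge at (324,160), wooden wedge at (328,217), ribbed deck spanning (172–290, 150–233), sink to the left (+y). The dark part at (215,92) in the grey box and the wooden-backed brush at (384,118) are not the wedges. I'll confirm in a crop and measure.

```bash
cat > m.py <<'E'
from h import *
def wedge(px,P,box,kind):
    x0,y0,x1,y1=box; p=px[y0:y1,x0:x1].astype(int); Q=P[y0:y1,x0:x1]
    m=(p.max(2)<60) if kind=="rubber" else (p[...,0]-p[...,2]>40)
    m=m&(Q[...,2]>-5)
    n,l,s,_=cv2.connectedComponentsWithStats(m.astype(np.uint8)); k=1+np.argmax(s[1:,4]); q=Q[l==k]
    q=q[np.isfinite(q).all(1)]
    r=cv2.minAreaRect(q[:,:2].astype(np.float32))
    A=np.c_[q-q.mean(0)]; g=np.linalg.lstsq(np.c_[A[:,:2],np.ones(len(A))],A[:,2],rcond=None)[0]
    print(kind,len(q),"rect",np.round(r[0],1),np.round(r[1],1),round(r[2],1),"z",q[:,2].min().round(1),q[:,2].max().round(1),"slope dir",np.degrees(np.arctan2(g[1],g[0])).round(1),"mag",np.hypot(g[0],g[1]).round(2))
    return q
E
python3 - <<'E'
from m import *
d=np.load("top0.npz"); px,P=d["px"],d["P"]
s=np.load("side0.npz")
wedge(px,P,(300,140,350,178),"rubber"); wedge(px,P,(300,200,355,235),"wood")
wedge(s["px"],s["P"],(272,190,304,228),"rubber"); wedge(s["px"],s["P"],(328,190,360,228),"wood")
# filter
for (X,Y,b) in ((px,P,(385,160,445,240)),(s["px"],s["P"],(305,130,370,170))):
    p=X[b[1]:b[3],b[0]:b[2]].astype(int);Q=Y[b[1]:b[3],b[0]:b[2]]
    m=(p[...,0]-p[...,2]>50)|((p[...,1]-p[...,0]>15)&(p[...,1]>p[...,2]+15)); q=Q[m&(Q[...,2]>20)]
    r=cv2.minAreaRect(q[:,:2].astype(np.float32)); print("filter",len(q),np.round(r[0],1),np.round(r[1],1),round(r[2],1),q[:,2].max())
    q=q[q[:,2]>q[:,2].max()-8]; print(" ridge",q.mean(0))
# deck
for (Y,b) in ((P,(182,160,278,224)),(s["P"],(275,250,345,335))):
    q=Y[b[1]:b[3],b[0]:b[2]].reshape(-1,3); q=q[np.isfinite(q).all(1)]
    A=np.c_[q[:,:2],np.ones(len(q))]; g=np.linalg.lstsq(A,q[:,2],rcond=None)[0]; print("deck plane",g, np.std(A@g-q[:,2]))
q=P[140:245,165:300].reshape(-1,3); print("z along row190",np.c_[P[190,165:300:5]].round(0).tolist())
print("col 230",P[140:245:3,230].round(0).tolist())
a=px[130:300,150:500]; save("c1.png",a,None,2)
E
```

```text
rubber 355 rect [631.  -84.4] [43.  82.3] 14.1 z -4.7 34.9 slope dir 85.1 mag 0.34
wood 353 rect [449.8 -92.1] [81.5 41.4] 87.8 z -0.8 33.2 slope dir -93.6 mag 0.32
rubber 244 rect [630. -80.] [40.8 86.4] 14.1 z -1.8 33.1 slope dir 95.1 mag 0.17
wood 334 rect [448.1 -97.1] [108.6  42.6] 87.6 z -0.4 32.3 slope dir -88.5 mag 0.32
filter 619 [ 488.8 -368.2] [117.2  49.3] 5.7 68.9711326808681
 ridge [ 487.32174864 -372.03873055   62.88568083]
filter 421 [ 486.7 -360.3] [117.4  46.5] 5.8 65.11801211940951
 ridge [ 491.70606208 -364.51276027   59.84131433]
deck plane [-2.11036941e-03 -8.83924904e-02  4.65259903e+01] 2.7827111081210663
deck plane [-4.61230698e-03 -8.54351940e-02  4.67030492e+01] 2.260889068986829
z along row190 [[571.0, 491.0, -176.0], [572.0, 476.0, -183.0], [543.0, 392.0, 9.0], [541.0, 373.0, 20.0], [541.0, 359.0, 14.0], [541.0, 342.0, 16.0], [540.0, 325.0, 21.0], [540.0, 310.0, 16.0], [540.0, 294.0, 16.0], [538.0, 276.0, 25.0], [538.0, 260.0, 27.0], [538.0, 244.0, 26.0], [538.0, 229.0, 25.0], [537.0, 213.0, 26.0], [535.0, 195.0, 36.0], [536.0, 181.0, 29.0], [535.0, 164.0
[... 297 characters left out ...]
67.0, 213.0, 34.0], [659.0, 214.0, 25.0], [649.0, 214.0, 28.0], [640.0, 215.0, 23.0], [631.0, 215.0, 21.0], [620.0, 213.0, 27.0], [611.0, 214.0, 24.0], [600.0, 213.0, 30.0], [591.0, 214.0, 25.0], [582.0, 213.0, 26.0], [572.0, 213.0, 27.0], [562.0, 213.0, 26.0], [553.0, 212.0, 28.0], [544.0, 213.0, 24.0], [534.0, 212.0, 29.0], [525.0, 213.0, 25.0], [515.0, 212.0, 28.0], [505.0, 212.0, 28.0], [496.0, 211.0, 31.0], [486.0, 212.0, 29.0], [477.0, 212.0, 25.0], [468.0, 212.0, 25.0], [459.0, 212.0, 25.0], [449.0, 212.0, 24.0], [440.0, 212.0, 26.0], [430.0, 211.0, 30.0], [422.0, 212.0, 22.0], [412.0, 211.0, 29.0], [404.0, 217.0, -1.0], [395.0, 217.0, -0.0], [385.0, 217.0, -0.0], [376.0, 215.0, 6.0]]
```

View pics/c1.png

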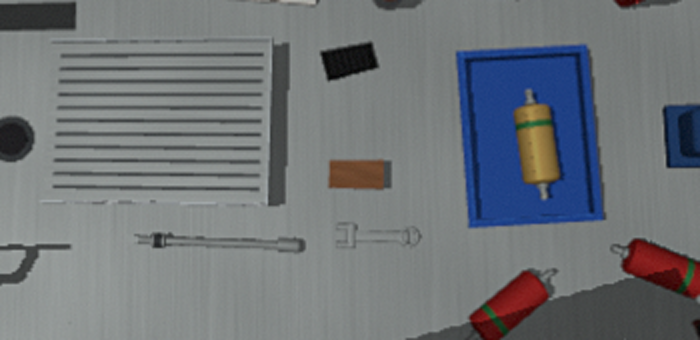

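The crop confirms it: ribbed black wedge at crop (349,60), plain brown wedge at (360,174), gold filter with green band at (537,145). Next I get the deck pose and the first approach numbers.

```bash
cat > nav.py <<'E'
from h import *
def ori(y_az,n=(0,0,1)):
    """tool z = -n, tool y along azimuth y_az(deg) made square to n"""
    z=-np.array(n,float);z/=np.linalg.norm(z); a=np.radians(y_az); y=np.array([np.cos(a),np.sin(a),0]); y-=z*(y@z); y/=np.linalg.norm(y)
    return R.from_matrix(np.c_[np.cross(y,z),y,z])
def go(pos,T):
    o=get_obs(); R0=R.from_rotvec(o["orientation"]); d=np.array(pos)-o["ee_pos"]
    print("t",round(o["t"],2),"at",o["ee_pos"].round(1),"w",round(o["width"],1),"F",o["ft_force"].round(1),"q1,q6",o["qpos"][[0,5]].round(2))
    print("turn deg",np.degrees((R0.inv()*T).as_rotvec()).round(2),"| shift cm before turn",(R0.inv().apply(d)/10).round(2),"| after turn",(T.inv().apply(d)/10).round(2))
E
python3 - <<'E'
from nav import *
Ps=[];
for i in range(6):
    px,P,_,_=cam("top"); Ps.append(P)
P=np.median(Ps,0); np.save("P1.npy",P)
q=P[140:245,165:300].reshape(-1,3); q=q[np.isfinite(q).all(1)]
q=q[(q[:,2]>6)&(q[:,1]>20)&(q[:,1]<405)]
m=q[(q[:,0]>400)&(q[:,0]<680)]
r=cv2.minAreaRect(m[:,:2].astype(np.float32)); print("deck rect",r)
# side rims: fit line to extreme x per y bin
for sgn in (1,-1):
    L=[]
    for y in range(60,360,15):
        s=m[abs(m[:,1]-y)<10]; L.append([y,np.sort(sgn*s[:,0])[-3:].mean()*sgn])
    print("rim",sgn,np.polyfit(*np.array(L).T,1), "at y=213:",np.polyval(np.polyfit(*np.array(L).T,1),213))
q=P[160:224,182:278].reshape(-1,3);A=np.c_[q[:,:2],np.ones(len(q))];print("plane",np.linalg.lstsq(A,q[:,2],rcond=None)[0])
go((627,-67,120),ori(14))
E
```

```text
deck rect ((537.4190063476562, 219.05743408203125), (362.467041015625, 259.4636535644531), 88.05850219726562)
rim 1 [3.94782226e-02 6.57882283e+02] at y=213: 666.2911446571686
rim -1 [3.10260812e-02 4.01747684e+02] at y=213: 408.3562390784712
 ** On entry to DLASCL parameter number  4 had an illegal value
 ** On entry to DLASCL parameter number  4 had an illegal valueTraceback (most recent call last):
  File "<stdin>", line 16, in <module>
    x, resids, rank, s = _umath_linalg.lstsq(a, b, rcond,
                         ~~~~~~~~~~~~~~~~~~~^^^^^^^^^^^^^
                                             signature=signature)
                                             ^^^^^^^^^^^^^^^^^^^^
    raise LinAlgError("SVD did not converge in Linear Least Squares")
numpy.linalg.LinAlgError: SVD did not converge in Linear Least Squares
```

```bash
cat >> nav.py <<'E'
_a=np.radians(88.); _s,_c=np.sin(np.radians(5)),np.cos(np.radians(5))
DY=np.array([np.cos(_a)*_c,np.sin(_a)*_c,-_s]); DX=np.array([np.sin(_a),-np.cos(_a),0]); DZ=np.cross(DX,DY)
DO=np.array([537.4,218,26.])
def deck(x,y,z): return DO+x*DX+y*DY+z*DZ
def todeck(p): return np.array([DX,DY,DZ])@(np.array(p)-DO)
E
python3 -c "
from nav import *
go((627,-67,120),ori(14))"
```

```text
t 0.4 at [ 239.8 -577.1  222.6] w 88.0 F [-0.4 -0.7  0.5] q1,q6 [-1.2  -0.02]
turn deg [-1.000e-02 -1.000e-02 -8.144e+01] | shift cm before turn [ 55.33 -32.25  10.26] | after turn [40.12 49.91 10.26]
```

Request:
{"name": "play_rows", "arguments": {"plan": "8.7 0 0 0 0 0 -9.05;8.7 0 0 0 0 0 -9.05;8.7 0 0 0 0 0 -9.05;8.7 0 0 0 0 0 -9.05;8.7 0 0 0 0 0 -9.05;8.7 0 0 0 0 0 -9.05;8.7 0 0 0 0 0 -9.05;8.7 0 0 0 0 0 -9.05;8.7 0 0 0 0 0 -9.04;8.7 4.01 4.99 0 0 0 0;8.7 4.01 4.99 0 0 0 0;8.7 4.01 4.99 0 0 0 0;8.7 4.01 4.99 0 0 0 0;8.7 4.01 4.99 0 0 0 0;8.7 4.01 4.99 0 0 0 0;8.7 4.01 4.99 0 0 0 0;8.7 4.01 4.99 0 0 0 0;8.7 4.01 4.99 0 0 0 0;8.7 4.01 4.99 0 0 0 0"}}

```text
t: 2.78
ee_pos: [618.9, -77.6, 222.9]
orientation: [1.934, 2.475, 0.0]
ft_force: [0.3, -0.6, 0.6]
width: 87.1
```

```bash
python3 - <<'E'
from nav import *
from m import wedge
go((627,-67,4),ori(14))
px,P,_,_=cam("side"); save("s1.png",px,(220,100,420,260),3.5)
wedge(px,P,(272,190,304,228),"rubber")
E
```

```text
t 2.77 at [618.9 -77.6 222.9] w 87.1 F [ 0.3 -0.6  0.6] q1,q6 [-0.14 -0.39]
turn deg [0.02 0.02 0.01] | shift cm before turn [ 0.84  1.03 21.89] | after turn [ 0.83  1.04 21.89]
rubber 242 rect [629.7 -78.5] [40.7 86.4] 13.9 z -2.3 32.7 slope dir 99.9 mag 0.16
```

View pics/s1.png

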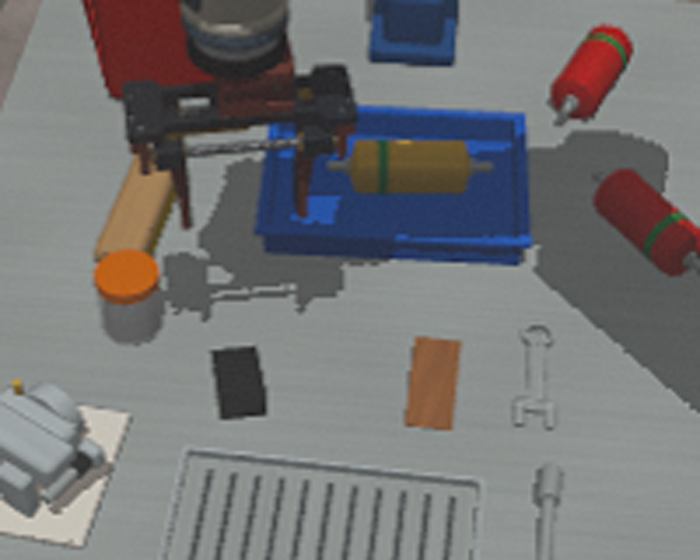

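Request:
{"name": "play_rows", "arguments": {"plan": "8.7 0 0 0 0 0 0;8.7 0 0 0 0 0 0"}}

```text
t: 3.08
ee_pos: [617.0, -80.1, 222.5]
orientation: [-1.934, -2.475, 0.001]
ft_force: [-0.4, -0.2, -0.4]
width: 86.9
```

```bash
python3 -c "
from nav import *
go((626.5,-65,3),ori(14))"
```

```text
t 3.08 at [617.  -80.1 222.5] w 86.9 F [-0.4 -0.2 -0.4] q1,q6 [-0.15 -0.39]
turn deg [-0.05 -0.   -0.02] | shift cm before turn [ 1.23  1.31 21.94] | after turn [ 1.23  1.29 21.95]
```

Request:
{"name": "play_rows", "arguments": {"plan": "8.7 1.23 1.3 0 0 0 0;8.7 0 0 4 0 0 0;8.7 0 0 4 0 0 0;8.7 0 0 4 0 0 0;8.7 0 0 4 0 0 0;8.7 0 0 3 0 0 0;8.7 0 0 2 0 0 0;8.7 0 0 0.95 0 0 0;8.7 0 0 0 0 0 0"}}

```text
t: 4.2
ee_pos: [627.6, -64.4, 3.2]
orientation: [-1.934, -2.475, 0.0]
ft_force: [0.1, 0.1, -0.0]
width: 86.9
```

```bash
python3 -c "
from nav import *
go((626.5,-65,3),ori(14))"
```

```text
t 4.2 at [627.6 -64.4   3.2] w 86.9 F [ 0.1  0.1 -0. ] q1,q6 [-0.12 -0.37]
turn deg [-0.   -0.   -0.02] | shift cm before turn [-0.03 -0.12  0.02] | after turn [-0.03 -0.12  0.02]
```

Request:
{"name": "play_rows", "arguments": {"plan": "3.5 0 0 0 0 0 0;3.5 0 0 0 0 0 0;3.5 0 0 0 0 0 0;3.5 0 0 0 0 0 0;3.5 0 0 0 0 0 0;3.5 0 0 0 0 0 0;3.5 0 0 -1 0 0 0;3.5 0 0 -3 0 0 0;3.5 0 0 -4 0 0 0;3.5 0 0 -3 0 0 0;3.5 0 0 0 0 0 0"}}

```text
t: 5.58
ee_pos: [629.2, -64.6, 116.0]
orientation: [1.931, 2.472, 0.004]
ft_force: [0.1, -0.4, -1.0]
width: 44.0
```

```bash
python3 - <<'E'
from nav import *
go(deck(0,72,60),ori(-2,DZ))
px,P,_,_=cam("side"); save("s2.png",px,(220,100,380,260),3.5)
E
```

```text
t 5.58 at [629.2 -64.6 116. ] w 44.0 F [ 0.1 -0.4 -1. ] q1,q6 [-0.12 -0.37]
turn deg [ 1.   -4.9  15.98] | shift cm before turn [3.704e+01 3.000e-02 3.580e+00] | after turn [ 35.8  -10.17   0.54]
```

View pics/s2.png

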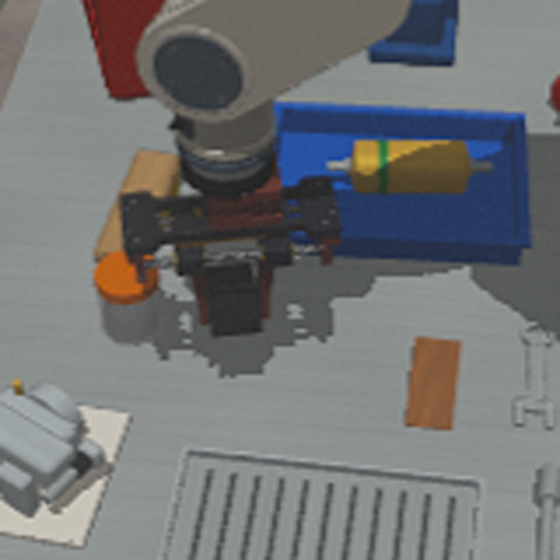

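Request:
{"name": "play_rows", "arguments": {"plan": "3.5 0 0 0 0.5 -2.45 8;3.5 0 0 0 0.5 -2.45 8;3.5 2 -0.6 0 0 0 0;3.5 4 -1.1 0 0 0 0;3.5 4 -1.1 0 0 0 0;3.5 4 -1.1 0 0 0 0;3.5 4 -1.1 0 0 0 0;3.5 4 -1.1 0 0 0 0;3.5 4 -1.1 0 0 0 0;3.5 4 -1.1 0 0 0 0;3.5 4 -1.1 0 0 0 0;3.5 1.8 -0.77 0.54 0 0 0;3.5 0 0 0 0 0 0;3.5 0 0 0 0 0 0"}}

```text
t: 7.38
ee_pos: [538.0, 294.2, 76.9]
orientation: [2.218, 2.142, -0.104]
ft_force: [1.5, 0.3, -1.0]
width: 43.5
```

```bash
python3 -c "
from nav import *
go(deck(0,72,3.5),ori(-2,DZ))"
```

```text
t 7.38 at [538.  294.2  76.9] w 43.5 F [ 1.5  0.3 -1. ] q1,q6 [0.52 0.61]
turn deg [-0.36  0.01  0.02] | shift cm before turn [0.06 0.24 5.39] | after turn [0.06 0.21 5.39]
```

Request:
{"name": "play_rows", "arguments": {"plan": "3.5 0 0.2 1.5 0 0 0;3.5 0 0 2 0 0 0;3.5 0 0 1 0 0 0;3.5 0 0 0.4 0 0 0;3.5 0 0 0 0 0 0;3.5 0 0 0.3 0 0 0;3.5 0 0 0 0 0 0"}}

```text
t: 8.25
ee_pos: [539.8, 290.8, 25.7]
orientation: [2.218, 2.142, -0.102]
ft_force: [-1.2, -0.0, -1.0]
width: 44.1
```

```bash
python3 -c "
from nav import *
print(todeck(get_obs()['ee_pos']))
go(deck(0,72,3),ori(-2,DZ))"
```

```text
[-0.1159992  72.63165607  6.02225386]
t 8.25 at [539.8 290.8  25.7] w 44.1 F [-1.2 -0.  -1. ] q1,q6 [0.51 0.62]
turn deg [-0.29 -0.04  0.01] | shift cm before turn [-0.06  0.01  0.3 ] | after turn [-0.06  0.01  0.3 ]
```

Request:
{"name": "play_rows", "arguments": {"plan": "3.5 0 0 0.2 0 0 0;3.5 0 0 0 0 0 0"}}

```text
t: 8.5
ee_pos: [539.7, 290.5, 23.5]
orientation: [2.218, 2.142, -0.102]
ft_force: [-0.1, 0.5, -0.3]
width: 43.7
```

Request:
{"name": "play_rows", "arguments": {"plan": "3.5 0 0 0.08 0 0 0;3.5 0 0 0 0 0 0"}}

```text
t: 8.75
ee_pos: [539.8, 290.5, 22.9]
orientation: [2.218, 2.142, -0.102]
ft_force: [-1.9, -0.5, 1.5]
width: 43.8
```

Request:
{"name": "play_rows", "arguments": {"plan": "3.5 0 0 0.06 0 0 0;3.5 0 0 0 0 0 0"}}

```text
t: 9.0
ee_pos: [539.8, 290.5, 22.9]
orientation: [2.218, 2.142, -0.102]
ft_force: [-2.9, -0.7, 7.6]
width: 43.9
```

Request:
{"name": "play_rows", "arguments": {"plan": "5 0 0 0 0 0 0;6.5 0 0 0 0 0 0;6.5 0 0 0 0 0 0;6.5 0 0 0 0 0 0;6.5 0 0 -1 0 0 0;6.5 0 0 -3 0 0 0;8.7 0 0 -5 0 0 0;8.7 0 0 -5 0 0 0;8.7 0 0 0 0 0 0"}}

```text
t: 10.12
ee_pos: [543.5, 304.3, 166.7]
orientation: [2.217, 2.141, -0.088]
ft_force: [0.5, -0.6, -1.1]
width: 86.5
```

```bash
python3 - <<'E'
from nav import *
# filter target: axis az 5.7 -> jaws -84.3
go((488,-366,180),ori(-84.3))
E
```

```text
t 10.12 at [543.5 304.3 166.7] w 86.5 F [ 0.5 -0.6 -1.1] q1,q6 [0.53 0.6 ]
turn deg [ 3.48  3.77 82.24] | shift cm before turn [-67.07  -3.2    4.17] | after turn [-12.18  66.15  -1.33]
```

Request:
{"name": "play_rows", "arguments": {"plan": "8.7 0 0 0 0.44 0.47 10.28;8.7 0 0 0 0.44 0.47 10.28;8.7 0 0 0 0.44 0.47 10.28;8.7 0 0 0 0.44 0.47 10.28;8.7 0 0 0 0.44 0.47 10.28;8.7 0 0 0 0.44 0.47 10.28;8.7 0 0 0 0.44 0.47 10.28;8.7 0 0 0 0.44 0.47 10.28;8.7 -1.1 6 0 0 0 0;8.7 -1.1 6 0 0 0 0;8.7 -1.1 6 0 0 0 0;8.7 -1.1 6 0 0 0 0;8.7 -1.1 6 0 0 0 0;8.7 -1.1 6 0 0 0 0;8.7 -1.1 6 0 0 0 0;8.7 -1.1 6 0 0 0 0;8.7 -1.1 6 0 0 0 0;8.7 -1.1 6 0 0 0 0;8.7 -1.1 6 0 0 0 0;8.7 0 0 0 0 0 0"}}

```text
t: 12.62
ee_pos: [484.8, -369.9, 164.2]
orientation: [3.134, 0.148, -0.013]
ft_force: [-0.0, 0.8, -1.5]
width: 87.2
```

```bash
cat > place.py <<'E'
from nav import *
def dwedge(view,kind,n=6):
    """wedge on the deck: rectangle and slope in deck axes"""
    Ps=[];
    for i in range(n): px,P,_,_=cam(view); Ps.append(P)
    P=np.median(Ps,0); D=(P-DO)@np.array([DX,DY,DZ]).T; p=px.astype(int)
    c=(p.max(2)<60) if kind=="rubber" else (p[...,0]-p[...,2]>40)
    m=c&(abs(D[...,0])<100)&(abs(D[...,1])<170)&(D[...,2]>-6)&(D[...,2]<45)
    m=cv2.morphologyEx(m.astype(np.uint8),cv2.MORPH_OPEN,np.ones((3,3),np.uint8))
    nn,l,s,_=cv2.connectedComponentsWithStats(m)
    if nn<2: print(kind,"none"); return px,D
    k=1+np.argmax(s[1:,4]); q=D[l==k]; r=cv2.minAreaRect(q[:,:2].astype(np.float32))
    print(view,kind,len(q),np.round(r[0],1),np.round(r[1],1),round(r[2],1),"y",q[:,1].min().round(1),q[:,1].max().round(1),"z",q[:,2].min().round(1),q[:,2].max().round(1),"x",q[:,0].min().round(1),q[:,0].max().round(1))
    return px,D
E
python3 - <<'E'
from place import *
px,D=dwedge("top","rubber"); save("t1.png",px,(160,130,300,250),4)
dwedge("side","rubber")
go((488,-366,22),ori(-84.3))
E
```

```text
top rubber 386 [-1.2 55.5] [94.5 41.8] 89.3 y 8.4 103.0 z -1.9 31.3 x -22.6 19.6
side rubber 434 [-2.2 54.4] [87.7 41.5] 89.6 y 10.6 98.3 z -1.6 30.0 x -23.1 18.5
t 13.22 at [ 486.1 -365.8  165. ] w 86.8 F [-0.6 -0.2 -0. ] q1,q6 [-0.66  0.82]
turn deg [0.2  0.49 0.03] | shift cm before turn [ 3.10e-01 -1.00e-02  1.43e+01] | after turn [ 0.19  0.04 14.3 ]
```

View pics/t1.png

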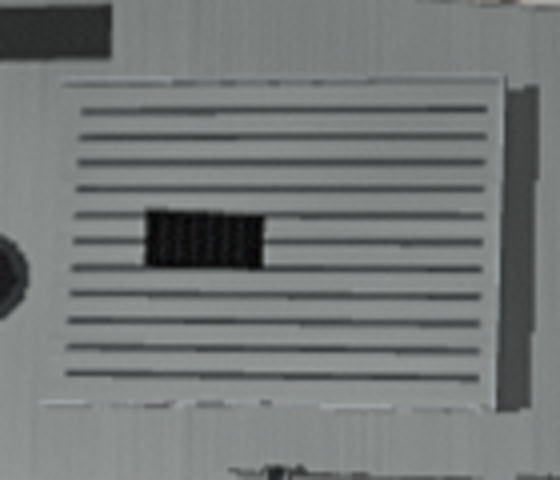

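Request:
{"name": "play_rows", "arguments": {"plan": "8.7 0.2 0.04 0 0.2 0.5 0;8.7 0 0 3 0 0 0;8.7 0 0 4 0 0 0;8.7 0 0 4 0 0 0;8.7 0 0 2 0 0 0;8.7 0 0 1.3 0 0 0;8.7 0 0 0 0 0 0;7.5 0 0 0 0 0 0;6.7 0 0 0 0 0 0;6.3 0 0 0 0 0 0;6 0 0 0 0 0 0;5.7 0 0 0 0 0 0;5 0 0 0 0 0 0;5 0 0 0 0 0 0;5 0 0 0 0 0 0"}}

```text
t: 15.1
ee_pos: [487.9, -366.5, 21.9]
orientation: [-3.138, -0.156, -0.0]
ft_force: [-0.9, -1.0, 3.1]
width: 55.4
```

Request:
{"name": "play_rows", "arguments": {"plan": "5 0 0 -0.5 0 0 0;5 0 0 -1.5 0 0 0;5 0 0 -3 0 0 0;5 0 0 -4 0 0 0;5 0 0 -4 0 0 0;5 0 0 -1 0 0 0;5 0 0 0 0 0 0;5 0 0 0 0 0 0"}}

```text
t: 16.1
ee_pos: [486.8, -365.6, 160.0]
orientation: [-3.136, -0.156, 0.004]
ft_force: [0.0, 0.1, -4.7]
width: 55.1
```

```bash
python3 - <<'E'
from nav import *
px,P,_,_=cam("side"); save("s3.png",px,(260,60,420,200),4)
go(deck(-1.5,-10,90),ori(-92,DZ))
E
```

```text
t 16.15 at [ 486.9 -365.6  159.9] w 55.5 F [ 0.   0.4 -4.3] q1,q6 [-0.66  0.81]
turn deg [-5.12 -0.19  7.69] | shift cm before turn [ 10.64 -57.38   4.46] | after turn [  2.86 -58.45  -0.76]
```

View pics/s3.png

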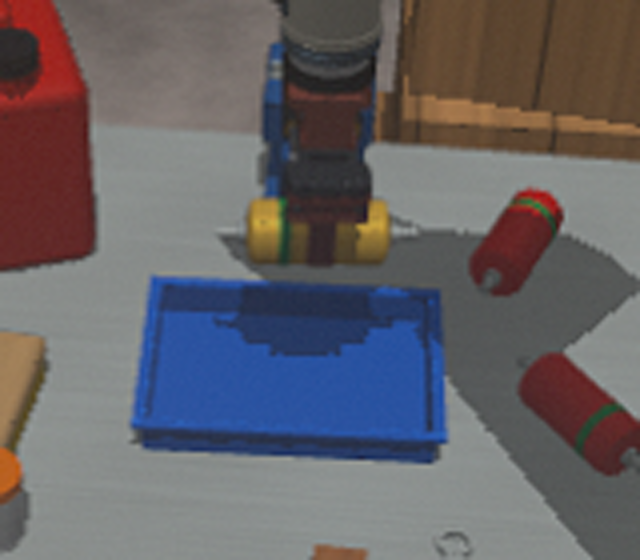

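Request:
{"name": "play_rows", "arguments": {"plan": "5 0 0 0 -5.12 -0.19 7.69;5 0 -2.5 0 0 0 0;5 0.25 -4.5 0 0 0 0;5 0.25 -5 0 0 0 0;5 0.25 -5 0 0 0 0;5 0.25 -5 0 0 0 0;5 0.25 -5 0 0 0 0;5 0.25 -5 0 0 0 0;5 0.25 -5 0 0 0 0;5 0.25 -5 0 0 0 0;5 0.25 -5 0 0 0 0;5 0.25 -5 0 0 0 0;5 0.36 -4 -0.4 0 0 0;5 0.25 -2.45 -0.36 0 0 0;5 0 0 0 0 0 0;5 0 0 0 0 0 0"}}

```text
t: 18.15
ee_pos: [538.9, 213.9, 116.9]
orientation: [3.051, -0.054, -0.0]
ft_force: [-0.3, -0.8, -3.9]
width: 55.9
```

```bash
python3 - <<'E'
from nav import *
print(todeck(get_obs()['ee_pos']))
go(deck(-1.5,-10,20),ori(-92,DZ))
E
```

```text
[  1.67652594 -11.97321013  90.18807227]
t 18.15 at [538.9 213.9 116.9] w 55.9 F [-0.3 -0.8 -3.9] q1,q6 [0.4  2.08]
turn deg [ 0.17 -0.07 -0.04] | shift cm before turn [-0.33 -0.22  7.02] | after turn [-0.32 -0.2   7.02]
```

Request:
{"name": "play_rows", "arguments": {"plan": "5 -0.3 -0.1 1 0 0 0;5 0 0 3 0 0 0;5 0 0 2 0 0 0;5 0 0 0.8 0 0 0;5 0 0 0 0 0 0;5 0 0 0.15 0 0 0;5 0 0 0 0 0 0"}}

```text
t: 19.02
ee_pos: [536.9, 210.1, 48.7]
orientation: [3.052, -0.053, 0.003]
ft_force: [0.0, 0.2, -5.0]
width: 55.3
```

```bash
python3 - <<'E'
from nav import *
print(todeck(get_obs()['ee_pos']))
go(deck(-1.5,-10,18),ori(-92,DZ))
E
```

```text
[-0.20417426 -9.82610806 21.96485818]
t 19.02 at [536.9 210.1  48.7] w 55.3 F [ 0.   0.2 -5. ] q1,q6 [0.4  2.09]
turn deg [ 0.08 -0.21 -0.02] | shift cm before turn [-0.13  0.02  0.4 ] | after turn [-0.13  0.02  0.4 ]
```

Request:
{"name": "play_rows", "arguments": {"plan": "5 0 0 0.3 0 0 0;5 0 -0.3 0 0 0 0;5 0 -0.3 0 0 0 0;5 0 -0.3 0 0 0 0;5 0 0 0 0 0 0"}}

```text
t: 19.65
ee_pos: [536.8, 218.9, 44.3]
orientation: [3.052, -0.053, 0.002]
ft_force: [-0.2, -0.5, -4.3]
width: 55.4
```

Request:
{"name": "play_rows", "arguments": {"plan": "5 0 -0.1 0 0 0 0;5 0 -0.1 0 0 0 0;5 0 0 0 0 0 0"}}

```text
t: 20.02
ee_pos: [536.9, 220.6, 44.1]
orientation: [3.052, -0.054, 0.002]
ft_force: [0.9, -0.7, -3.7]
width: 55.1
```

```bash
python3 - <<'E'
from place import *
o=get_obs(); print(todeck(o['ee_pos']),o["ft_force"])
dwedge("side","rubber",4);dwedge("top","rubber",2)
E
```

```text
[-0.60198064  0.97757205 18.30056374] [ 0.85871991 -0.67430617 -3.70822316]
side rubber 301 [-2.  72.3] [53.8 41.5] 89.7 y 45.4 99.3 z 0.2 31.4 x -22.8 18.7
top rubber 36 [  63.4 -138.4] [35.8  7.3] 89.8 y -156.4 -120.5 z -2.9 3.5 x 59.7 67.1
```

Request:
{"name": "play_rows", "arguments": {"plan": "5 0 -0.1 0 0 0 0;5 0 -0.1 0 0 0 0;5 0 0 0 0 0 0"}}

```text
t: 20.7
ee_pos: [536.9, 222.6, 44.0]
orientation: [3.052, -0.053, 0.002]
ft_force: [1.1, -1.0, -3.1]
width: 55.5
```

Request:
{"name": "play_rows", "arguments": {"plan": "5 0 0 0.05 0 0 0;5 0 0 0 0 0 0"}}

```text
t: 20.95
ee_pos: [537.0, 222.5, 43.9]
orientation: [3.052, -0.054, 0.002]
ft_force: [-1.9, -1.0, 3.1]
width: 55.3
```

Request:
{"name": "play_rows", "arguments": {"plan": "5 0 -0.1 0 0 0 0;5 0 0 0 0 0 0"}}

```text
t: 21.2
ee_pos: [537.0, 222.7, 43.9]
orientation: [3.05, -0.053, 0.001]
ft_force: [-1.4, -5.6, 6.4]
width: 55.9
```

```bash
python3 - <<'E'
from place import *
o=get_obs(); print(todeck(o['ee_pos']),o["ft_force"])
px,D=dwedge("side","rubber",4); save("s4.png",px,(250,200,370,350),4)
E
```

```text
[-0.60632932  3.06080825 18.19669773] [-1.39271836 -5.57476276  6.42914693]
side rubber 281 [-2.  74.2] [41.5 50.3] 0.0 y 49.0 99.3 z -1.0 32.2 x -22.8 18.8
```

View pics/s4.png

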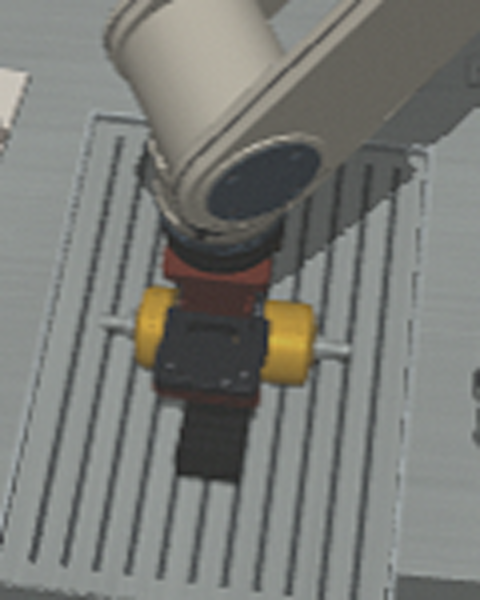

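Request:
{"name": "play_rows", "arguments": {"plan": "5.5 0 0 -0.05 0 0 0;5.8 0 0 0 0 0 0;6.1 0 0 0 0 0 0;6.4 0 0 0 0 0 0;6.4 0 0 0 0 0 0;6.4 0 0 0 0 0 0;6.4 0 0 0 0 0 0;6.4 0 0 0 0 0 0"}}

```text
t: 22.4
ee_pos: [537.0, 223.6, 43.9]
orientation: [3.052, -0.054, 0.002]
ft_force: [-0.5, 0.4, -0.7]
width: 63.9
```

Request:
{"name": "play_rows", "arguments": {"plan": "6.4 0 0 -0.5 0 0 0;6.4 0 0 -1.5 0 0 0;6.4 0 0 -3 0 0 0;8.7 0 0 -5 0 0 0;8.7 0 0 -5 0 0 0;8.7 0 0 0 0 0 0"}}

```text
t: 23.15
ee_pos: [539.7, 238.5, 198.8]
orientation: [3.056, -0.054, 0.015]
ft_force: [-0.0, -0.1, 0.8]
width: 86.9
```

```bash
python3 - <<'E'
from place import *
def filt(n=3):
    for v in ("side","top"):
        px,P,_,_=cam(v); D=(P-DO)@np.array([DX,DY,DZ]).T; p=px.astype(int)
        m=((p[...,0]-p[...,2]>50))&(abs(D[...,0])<120)&(abs(D[...,1])<160)&(D[...,2]>20)&(D[...,2]<70)
        q=D[m]; 
        if len(q)<30: print(v,"filter hidden",len(q)); continue
        r=cv2.minAreaRect(q[:,:2].astype(np.float32)); print(v,"filter",len(q),np.round(r[0],1),np.round(r[1],1),round(r[2],1),"zmax",np.percentile(q[:,2],98))
filt(); dwedge("side","rubber",3)
go((449.3,-109.6,150),ori(-2.2))
E
```

```text
side filter 708 [-0.6  5.9] [ 53.2 120.6] 89.8 zmax 58.06873231833821
top filter 284 [-1.5 -0.2] [114.3  50.4] 0.4 zmax 59.96415730411374
side rubber 395 [-1.9 62. ] [41.3 76.8] 0.3 y 23.6 100.3 z -0.8 31.9 x -22.6 18.9
t 23.4 at [536.1 236.4 192. ] w 87.0 F [ 0.3 -0.  -0.3] q1,q6 [0.44 2.09]
turn deg [  4.09   4.04 -89.74] | shift cm before turn [-7.46 34.36  7.33] | after turn [-34.91  -7.34   4.2 ]
```

Request:
{"name": "play_rows", "arguments": {"plan": "8.7 0 0 0 0.45 0.45 -9.97;8.7 0 0 0 0.45 0.45 -9.97;8.7 0 0 0 0.45 0.45 -9.97;8.7 0 0 0 0.45 0.45 -9.97;8.7 0 0 0 0.45 0.45 -9.97;8.7 0 0 0 0.45 0.45 -9.97;8.7 0 0 0 0.45 0.45 -9.97;8.7 0 0 0 0.45 0.45 -9.97;8.7 0 0 0 0.45 0.45 -9.97;8.7 -5 -1.05 0 0 0 0;8.7 -5 -1.05 0 0 0 0;8.7 -5 -1.05 0 0 0 0;8.7 -5 -1.05 0 0 0 0;8.7 -5 -1.05 0 0 0 0;8.7 -5 -1.05 0 0 0 0;8.7 -4.9 -1.05 0 0 0 0;8.7 0 0 0 0 0 0"}}

```text
t: 25.52
ee_pos: [448.6, -111.3, 191.7]
orientation: [-2.269, -2.173, -0.002]
ft_force: [-0.1, -0.0, -0.3]
width: 86.9
```

```bash
python3 - <<'E'
from nav import *
from m import wedge
px,P,_,_=cam("side"); wedge(px,P,(328,190,360,228),"wood")
go((449.3,-110,3),ori(-2.2))
E
```

```text
wood 334 rect [447.9 -99.7] [109.6  42.4] 87.6 z -3.6 31.6 slope dir -83.2 mag 0.33
t 25.57 at [ 449.1 -110.   191.8] w 86.8 F [-0.3  0.8  0.2] q1,q6 [-0.27 -0.23]
turn deg [ 0.04 -0.09 -0.21] | shift cm before turn [-0.03  0.   18.88] | after turn [-0.    0.02 18.88]
```

Request:
{"name": "play_rows", "arguments": {"plan": "7 0 0 4 0 0 0;7 0 0 4 0 0 0;7 0 0 4 0 0 0;7 0 0 4 0 0 0;7 0 0 2 0 0 0;7 0 0 0.88 0 0 0;7 0 0 0 0 0 0;3.5 0 0 0 0 0 0;3.5 0 0 0 0 0 0;3.5 0 0 0 0 0 0;3.5 0 0 0 0 0 0;3.5 0 0 0 0 0 0;3.5 0 0 -1 0 0 0;3.5 0 0 -3 0 0 0;3.5 0 0 -4 0 0 0;3.5 0 0 -4 0 0 0;3.5 0 0 0 0 0 0"}}

```text
t: 27.7
ee_pos: [452.3, -109.5, 127.0]
orientation: [2.259, 2.173, 0.009]
ft_force: [0.1, -0.6, -0.2]
width: 43.8
```

```bash
python3 - <<'E'
from nav import *
px,P,_,_=cam("side"); save("s5.png",px,(270,130,390,250),5)
go(deck(-1.5,-76,50),ori(-2,DZ))
E
```

```text
t 27.75 at [ 451.2 -109.2  125.4] w 43.7 F [-0.3  0.8  0. ] q1,q6 [-0.26 -0.23]
turn deg [ 0.35 -5.   -0.23] | shift cm before turn [25.89  7.2   4.35] | after turn [26.14  7.32  2.03]
```

View pics/s5.png

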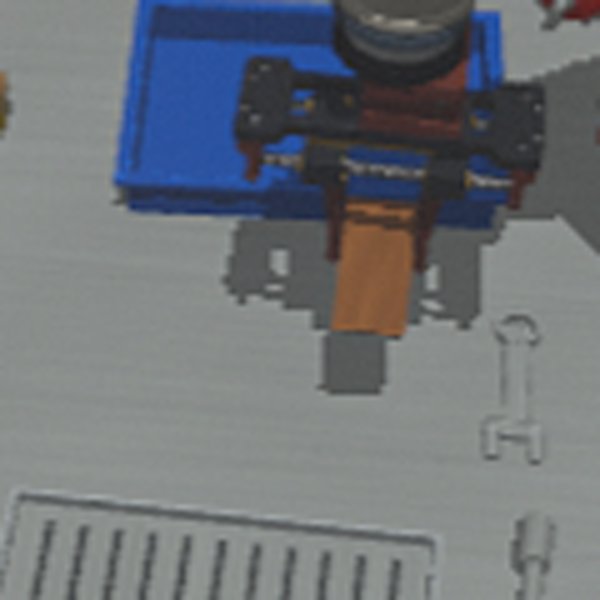

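Request:
{"name": "play_rows", "arguments": {"plan": "3.5 0 0 0 0.35 -5 -0.2;3.5 2 0.6 0 0 0 0;3.5 4 1.1 0 0 0 0;3.5 4 1.1 0 0 0 0;3.5 4 1.1 0 0 0 0;3.5 4 1.1 0 0 0 0;3.5 4 1.1 0 0 0 0;3.5 3 1.1 0 0 0 0;3.5 1.1 0.2 0 0 0 0;3.5 0 0 2 0 0 0;3.5 0 0 0 0 0 0;3.5 0 0 0 0 0 0"}}

```text
t: 29.25
ee_pos: [532.6, 145.8, 81.1]
orientation: [2.219, 2.141, -0.102]
ft_force: [0.4, 0.5, 0.7]
width: 43.7
```

```bash
python3 - <<'E'
from nav import *
print(todeck(get_obs()['ee_pos']))
go(deck(-1.5,-76,5),ori(-2,DZ))
E
```

```text
[ -2.31984204 -76.82269989  48.57902852]
t 29.25 at [532.6 145.8  81.1] w 43.7 F [0.4 0.5 0.7] q1,q6 [0.29 0.41]
turn deg [-0.29 -0.02 -0.04] | shift cm before turn [0.08 0.1  4.36] | after turn [0.08 0.08 4.36]
```

Request:
{"name": "play_rows", "arguments": {"plan": "3.5 0 0.08 1.5 0 0 0;3.5 0 0 1.5 0 0 0;3.5 0 0 1 0 0 0;3.5 0 0 0.35 0 0 0;3.5 0 0 0 0 0 0;3.5 0.2 0 0 0 0 0;3.5 0.2 0 0 0 0 0;3.5 0.1 0 0 0 0 0;3.5 0 0 0 0 0 0"}}

```text
t: 30.38
ee_pos: [534.8, 146.4, 39.8]
orientation: [2.216, 2.14, -0.099]
ft_force: [-5.2, -9.6, 25.7]
width: 43.8
```

```bash
python3 - <<'E'
from place import *
o=get_obs(); print(todeck(o['ee_pos']),o["ft_force"])
px,D=dwedge("side","wood",3)
px,D=dwedge("top","rubber",1)
save("t2.png",px,(160,130,300,250),4)
E
```

```text
[ -0.10826544 -72.55958364   7.523405  ] [-5.24539274 -9.56685353 25.73802472]
side wood 150 [-18.2  27.4] [81.4  8.2] 0.4 y 23.0 31.3 z 25.2 44.5 x -58.9 22.5
top rubber 57 [   0.4 -126.1] [ 7.8 58.2] 0.6 y -155.1 -96.9 z -5.2 6.8 x -3.6 4.4
```

Request:
{"name": "play_rows", "arguments": {"plan": "3.5 0 0 -0.3 0 0 0;3.5 -0.3 0 -0.3 0 0 0;3.5 0 0 0 0 0 0;3.5 0 0 0 0 0 0"}}

```text
t: 31.08
ee_pos: [533.7, 145.3, 43.4]
orientation: [2.218, 2.141, -0.1]
ft_force: [-0.5, 0.2, -0.9]
width: 43.5
```

```bash
python3 - <<'E'
from place import *
o=get_obs(); print(todeck(o['ee_pos']),o["ft_force"],o["qpos"])
px,P,_,_=cam("side"); save("s6.png",px,(240,200,380,330),4)
E
```

```text
[ -1.1877975  -74.06617396  10.9770532 ] [-0.46135098  0.21098764 -0.91898718] [ 0.28939945  0.59916128  1.86146346 -0.12320301  0.71610297  0.4189878 ]
```

View pics/s6.png

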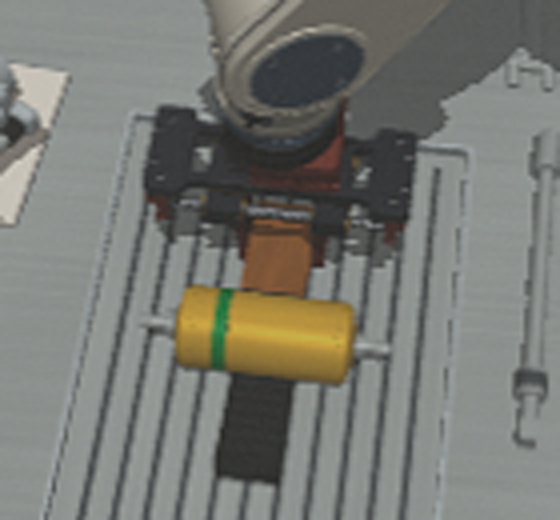

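```bash
python3 - <<'E'
from place import *
Ps=[]
for i in range(8): px,P,_,_=cam("side"); Ps.append(P)
P=np.nanmedian(Ps,0); D=(P-DO)@np.array([DX,DY,DZ]).T; p=px.astype(int)
m=(p[...,0]-p[...,2]>35)&(abs(D[...,0]+1)<19)&(D[...,1]<-22)&(D[...,1]>-90)&(D[...,2]<45)
q=D[m]; A=np.c_[q[:,1],np.ones(len(q))]; g,res,_,_=np.linalg.lstsq(A,q[:,2],rcond=None)
print(len(q),"slope dz/dy",g,q[:,1].min(),q[:,1].max()," expected -0.33")
for y in range(-90,-15,6):
    s=q[abs(q[:,1]-y)<3]; print(y,len(s),s[:,2].mean().round(1) if len(s) else None)
E
```

```text
106 slope dz/dy [ 0.33725675 60.94038155] -83.6770800407718 -46.494254369219966  expected -0.33
-90 0 None
-84 8 33.3
-78 14 34.3
-72 9 36.3
-66 19 39.1
-60 21 40.8
-54 20 42.8
-48 15 44.0
-42 0 None
-36 0 None
-30 0 None
-24 0 None
-18 0 None
```

Request:
{"name": "play_rows", "arguments": {"plan": "3.5 -0.5 0 -1 0 0 0;3.5 0 0 -3 0 0 0;3.5 0 0 -4 0 0 0;3.5 0 0 -2 0 0 0;3.5 0 0 0 0 0 0;3.5 0 0 0 0 0 0"}}

```text
t: 32.28
ee_pos: [533.8, 148.6, 143.3]
orientation: [2.218, 2.141, -0.101]
ft_force: [0.7, -1.0, -0.2]
width: 43.8
```

```bash
cat > wt.py <<'E'
from place import *
def woodtool(n=8):
    "wood points in deck-aligned axes relative to TCP"
    Ps=[]
    for i in range(n): px,P,_,_=cam("side"); Ps.append(P)
    P=np.nanmedian(Ps,0); t=get_obs()["ee_pos"]; D=(P-t)@np.array([DX,DY,DZ]).T; p=px.astype(int)
    m=(p[...,0]-p[...,2]>35)&(p[...,0]<p[...,1]*2.2)&(abs(D[...,0])<20)&(abs(D[...,1])<90)&(D[...,2]<45)&(D[...,2]>-40)
    n,l,s,_=cv2.connectedComponentsWithStats(m.astype(np.uint8)); k=1+np.argmax(s[1:,4]); q=D[l==k]
    print(len(q),"TCP deck",todeck(t).round(1))
    for y in range(-60,90,6):
        s=q[abs(q[:,1]-y)<3]
        if len(s): print(y,len(s),s[:,2].mean().round(1),s[:,2].std().round(1),"x",s[:,0].min().round(0),s[:,0].max().round(0))
    return px
E
python3 - <<'E'
from wt import *
px=woodtool(); save("s7.png",px,(250,150,370,290),4)
E
```

```text
245 TCP deck [ -0.8 -79.1 110.8]
-12 5 21.2 1.1 x 0.0 17.0
-6 17 23.0 0.8 x -17.0 18.0
0 9 24.6 1.0 x -20.0 18.0
6 14 27.0 0.7 x -16.0 19.0
12 24 29.0 0.9 x -19.0 19.0
18 23 30.9 0.7 x -20.0 17.0
24 24 33.0 0.7 x -18.0 19.0
30 24 34.9 0.9 x -19.0 18.0
36 27 37.1 0.9 x -19.0 20.0
42 25 39.0 0.8 x -18.0 19.0
48 24 41.0 0.8 x -18.0 18.0
54 27 43.2 0.8 x -19.0 20.0
60 2 44.1 0.3 x -19.0 4.0
```

View pics/s7.png

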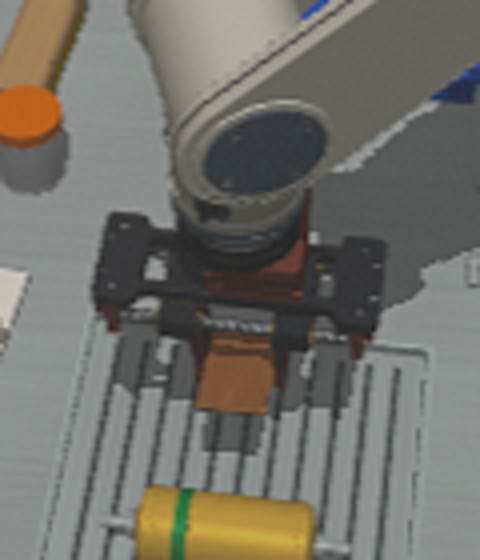

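The wooden wedge pitched nose-up in the grip: its toe came down on the filter's flank during the descent. The filter is undisturbed. I'll tilt the tool, set the wedge down further uphill, release it, regrip it flat and slide it in.

Request:
{"name": "play_rows", "arguments": {"plan": "3.5 -2 0 0 0 0 0;3.5 -2.1 0 0 0 0 0;3.5 0 0 0 0 -7 0;3.5 0 0 0 0 -7 0;3.5 0 0 0 0 -6 0;3.5 0 0 0 0 0 0;3.5 0 0 0 0 0 0"}}

```text
t: 33.55
ee_pos: [532.8, 107.3, 147.4]
orientation: [2.021, 1.951, -0.449]
ft_force: [0.3, -0.5, -0.5]
width: 43.6
```

```bash
python3 - <<'E'
from wt import *
woodtool(4)
a=np.radians(20); go(deck(-1.5,-120,9),ori(-2,DZ*np.cos(a)+DY*np.sin(a)))
E
```

```text
39 TCP deck [  -0.5 -121.   111.6]
30 3 24.0 0.7 x -3.0 0.0
36 6 22.7 0.2 x -6.0 2.0
42 7 22.9 0.7 x -7.0 1.0
48 7 23.5 0.4 x -5.0 3.0
54 6 22.0 0.6 x -6.0 5.0
60 6 22.7 1.2 x 1.0 7.0
66 4 23.1 0.9 x 0.0 6.0
t 33.75 at [533.  107.3 147.7] w 43.8 F [-1.   0.5  0.4] q1,q6 [0.4  0.68]
turn deg [-0.2  -0.11 -0.01] | shift cm before turn [ 3.58 -0.06  9.61] | after turn [ 3.6  -0.1   9.61]
```

Request:
{"name": "play_rows", "arguments": {"plan": "3.5 0.7 0 2 0 0 0;3.5 1 0 2.5 0 0 0;3.5 0.9 -0.1 2.5 0 0 0;3.5 0.6 0 1.6 0 0 0;3.5 0.4 0 1 0 0 0;3.5 0 0 0 0 0 0;3.5 0.06 0 0.16 0 0 0;3.5 0 0 0 0 0 0"}}

```text
t: 34.75
ee_pos: [531.7, 100.4, 43.9]
orientation: [2.019, 1.95, -0.449]
ft_force: [-0.5, 0.5, -0.6]
width: 44.2
```

```bash
python3 - <<'E'
from nav import *
o=get_obs(); print(todeck(o['ee_pos']),o["ft_force"])
E
```

```text
[  -1.61513351 -118.84772047    7.60055956] [-0.49820492  0.53659294 -0.62570791]
```

Request:
{"name": "play_rows", "arguments": {"plan": "3.5 0.04 0 0.12 0 0 0;3.5 0 0 0 0 0 0"}}

```text
t: 35.0
ee_pos: [531.3, 100.1, 42.3]
orientation: [2.019, 1.95, -0.45]
ft_force: [0.3, -0.5, 0.7]
width: 43.6
```

Request:
{"name": "play_rows", "arguments": {"plan": "3.5 0.03 0 0.08 0 0 0;3.5 0 0 0 0 0 0"}}

```text
t: 35.25
ee_pos: [531.2, 100.0, 41.2]
orientation: [2.019, 1.95, -0.45]
ft_force: [0.4, -0.4, -0.1]
width: 44.0
```

Request:
{"name": "play_rows", "arguments": {"plan": "4.6 0 0 0 0 0 0;5.2 0 0 0 0 0 0;5.8 0 0 0 0 0 0;5.8 0 0 0 0 0 0;6.5 0 0 -1 0 0 0;6.5 -0.9 0 -2.5 0 0 0;6.5 -1 0 -3 0 0 0;6.5 -1 0 -3 0 0 0;6.5 0 0 0 0 7 0;6.5 0 0 0 0 7 0;6.5 0 0 0 0 6 0;6.5 -4 0 -2 0 0 0;6.5 -2 0 -2 0 0 0;6.5 0 0 0 0 0 0"}}

```text
t: 37.0
ee_pos: [531.4, 56.9, 186.6]
orientation: [2.218, 2.137, -0.095]
ft_force: [-0.4, 0.2, -0.3]
width: 64.5
```

```bash
cat > wd.py <<'E'
from place import *
def wooddeck(v="side",n=6):
    Ps=[]
    for i in range(n): px,P,_,_=cam(v); Ps.append(P)
    P=np.nanmedian(Ps,0); D=(P-DO)@np.array([DX,DY,DZ]).T; p=px.astype(int)
    m=(p[...,0]-p[...,2]>35)&(D[...,2]<38)&(D[...,2]>-4)&(abs(D[...,0])<110)&(D[...,1]<-10)&(D[...,1]>-170)
    n,l,s,_=cv2.connectedComponentsWithStats(m.astype(np.uint8))
    k=1+np.argmax(s[1:,4]); q=D[l==k]; r=cv2.minAreaRect(q[:,:2].astype(np.float32))
    g=np.linalg.lstsq(np.c_[q[:,:2],np.ones(len(q))],q[:,2],rcond=None)[0]
    print(v,"wood",len(q),np.round(r[0],1),np.round(r[1],1),round(r[2],1),"y",q[:,1].min().round(1),q[:,1].max().round(1),"x",q[:,0].min().round(1),q[:,0].max().round(1),"z",q[:,2].min().round(1),q[:,2].max().round(1),"grad",g.round(3))
    return px
E
python3 - <<'E'
from wd import *
wooddeck("side"); wooddeck("top",3); dwedge("side","rubber",2)
o=get_obs(); print(todeck(o["ee_pos"]))
E
```

```text
side wood 468 [ -3.  -96.9] [102.9  42.9] 89.8 y -148.3 -45.5 x -24.4 18.5 z 0.6 30.8 grad [  0.03   -0.315 -12.471]
top wood 10 [ 10.5 -26.5] [13.2  3.2] 7.0 y -27.8 -24.6 x 3.7 17.1 z 30.7 37.5 grad [-0.216  1.248 69.154]
side rubber 398 [-1.9 61.9] [41.5 76.9] 0.3 y 23.5 100.3 z -1.0 32.2 x -22.6 19.0
[  -1.66887044 -173.59942253  143.74538846]
```

```bash
python3 - <<'E'
from nav import *
go(deck(-2.5,-106,3),ori(-2,DZ))
E
```

```text
t 37.55 at [530.1  57.7 184.3] w 65.3 F [-0.   0.2 -1.4] q1,q6 [0.14 0.23]
turn deg [-0.23 -0.05  0.02] | shift cm before turn [ 6.75 -0.02 14.08] | after turn [ 6.76 -0.08 14.07]
```

Request:
{"name": "play_rows", "arguments": {"plan": "6.5 3 0 1 0 0 0;6.5 3.76 0 3 0 0 0;6.5 0 0 4 0 0 0;6.5 0 0 3 0 0 0;6.5 0 0 2 0 0 0;6.5 0 0 0.9 0 0 0;6.5 0 0 0 0 0 0"}}

```text
t: 38.42
ee_pos: [531.6, 112.7, 40.1]
orientation: [2.218, 2.141, -0.101]
ft_force: [0.5, -0.4, -0.2]
width: 64.7
```

```bash
python3 - <<'E'
from nav import *
o=get_obs(); print(todeck(o["ee_pos"]))
go(deck(-2.5,-106,3),ori(-2,DZ))
E
```

```text
[  -2.14761563 -106.23628325    4.83560982]
t 38.42 at [531.6 112.7  40.1] w 64.7 F [ 0.5 -0.4 -0.2] q1,q6 [0.23 0.37]
turn deg [-0.24 -0.04 -0.01] | shift cm before turn [ 0.02 -0.03  0.18] | after turn [ 0.02 -0.04  0.18]
```

Request:
{"name": "play_rows", "arguments": {"plan": "6.5 0 0 0.15 0 0 0;5.5 0 0 0 0 0 0;4.8 0 0 0 0 0 0;3.5 0 0 0 0 0 0;3.5 0 0 0 0 0 0;3.5 0 0 0 0 0 0;3.5 0 0 -0.1 0 0 0;3.5 0.6 0 0 0 0 0;3.5 0.8 0 0 0 0 0;3.5 0.8 0 0 0 0 0;3.5 0.8 0 0 0 0 0;3.5 0 0 0 0 0 0;3.5 0 0 0 0 0 0"}}

```text
t: 40.05
ee_pos: [532.7, 142.6, 37.2]
orientation: [2.217, 2.141, -0.1]
ft_force: [0.0, 0.6, 0.3]
width: 43.9
```

```bash
python3 - <<'E'
from wt import *
from wd import wooddeck
o=get_obs(); print(todeck(o["ee_pos"]),o["ft_force"],o["width"])
woodtool(6)
E
```

```text
[ -2.09651344 -76.17480357   4.60075474] [0.03085599 0.58248481 0.26478868] 43.878163259169675
206 TCP deck [ -2.  -76.4   4.7]
0 11 16.2 1.5 x -20.0 15.0
6 29 15.1 1.5 x -18.0 20.0
12 28 13.6 1.2 x -18.0 19.0
18 32 11.5 1.2 x -19.0 19.0
24 33 9.5 1.4 x -20.0 20.0
30 30 7.6 1.4 x -18.0 19.0
36 29 5.9 1.7 x -18.0 19.0
54 2 39.3 0.2 x -18.0 4.0
60 12 42.5 1.4 x -16.0 20.0
```

Request:
{"name": "play_rows", "arguments": {"plan": "3.5 0.3 0 0 0 0 0;3.5 0.3 0 0 0 0 0;3.5 0 0 0 0 0 0"}}

```text
t: 40.72
ee_pos: [533.1, 148.9, 36.7]
orientation: [2.217, 2.141, -0.099]
ft_force: [0.4, -0.0, -0.9]
width: 43.3
```

Request:
{"name": "play_rows", "arguments": {"plan": "3.5 0.1 0 0 0 0 0;3.5 0 0 0 0 0 0"}}

```text
t: 40.98
ee_pos: [533.0, 149.6, 36.6]
orientation: [2.218, 2.141, -0.1]
ft_force: [0.4, 0.4, -0.7]
width: 43.8
```

Request:
{"name": "play_rows", "arguments": {"plan": "3.5 0.1 0 0.05 0 0 0;3.5 0 0 0 0 0 0"}}

```text
t: 41.22
ee_pos: [533.0, 150.6, 36.0]
orientation: [2.218, 2.141, -0.1]
ft_force: [-0.0, 0.5, 0.2]
width: 43.7
```

Request:
{"name": "play_rows", "arguments": {"plan": "3.5 0.1 0 0 0 0 0;3.5 0 0 0 0 0 0"}}

```text
t: 41.48
ee_pos: [533.0, 151.3, 36.0]
orientation: [2.217, 2.141, -0.1]
ft_force: [-0.3, -1.5, -1.3]
width: 43.8
```

Request:
{"name": "play_rows", "arguments": {"plan": "3.5 0.1 0 0 0 0 0;3.5 0 0 0 0 0 0"}}

```text
t: 41.72
ee_pos: [532.9, 152.3, 35.9]
orientation: [2.217, 2.141, -0.1]
ft_force: [-0.2, -4.4, 0.5]
width: 43.7
```

Request:
{"name": "play_rows", "arguments": {"plan": "3.5 -0.05 0 0.06 0 0 0;3.5 0 0 0.03 0 0 0;3.5 0 0 0 0 0 0"}}

```text
t: 42.1
ee_pos: [532.9, 152.2, 35.8]
orientation: [2.218, 2.141, -0.099]
ft_force: [-4.6, -1.3, 8.1]
width: 43.6
```

Down with 8 N. Next I release slowly and lift.

Request:
{"name": "play_rows", "arguments": {"plan": "4.2 0 0 -0.03 0 0 0;4.6 0 0 0 0 0 0;5 0 0 0 0 0 0;5.8 0 0 0 0 0 0;6.2 0 0 0 0 0 0;6.2 0 0 0 0 0 0;6.2 0 0 -0.5 0 0 0;6.2 0 0 -1.5 0 0 0;6.2 0 0 -4 0 0 0;6.2 0 0 -5 0 0 0;6.2 -5 0 -3 0 0 0;6.2 -5 0 0 0 0 0;6.2 -5 0 0 0 0 0;6.2 0 0 0 0 0 0"}}

```text
t: 43.85
ee_pos: [528.8, 12.2, 189.4]
orientation: [2.221, 2.136, -0.098]
ft_force: [0.4, 0.5, -0.7]
width: 62.1
```

```bash
python3 - <<'E'
from wd import *
px=wooddeck("side"); dwedge("side","rubber",4)
px,P,_,_=cam("side"); D=(P-DO)@np.array([DX,DY,DZ]).T; p=px.astype(int)
m=(p[...,0]-p[...,2]>50)&(abs(D[...,0])<120)&(abs(D[...,1])<60)&(D[...,2]>38)&(D[...,2]<70)
q=D[m]; r=cv2.minAreaRect(q[:,:2].astype(np.float32)); print("filter",len(q),r)
save("s8.png",px,(210,150,410,350),3)
E
```

```text
side wood 318 [ -3.2 -71.7] [42.7 73.2] 0.1 y -108.4 -35.1 x -24.6 18.1 z -1.4 30.5 grad [ 0.059 -0.273  2.789]
side rubber 390 [-2.  63.1] [76.2 41.3] 89.8 y 24.9 101.1 z -0.7 30.8 x -22.7 18.7
filter 680 ((-1.2886695861816406, 6.070173263549805), (53.24253845214844, 119.02224731445312), 89.1989517211914)
```

View pics/s8.png

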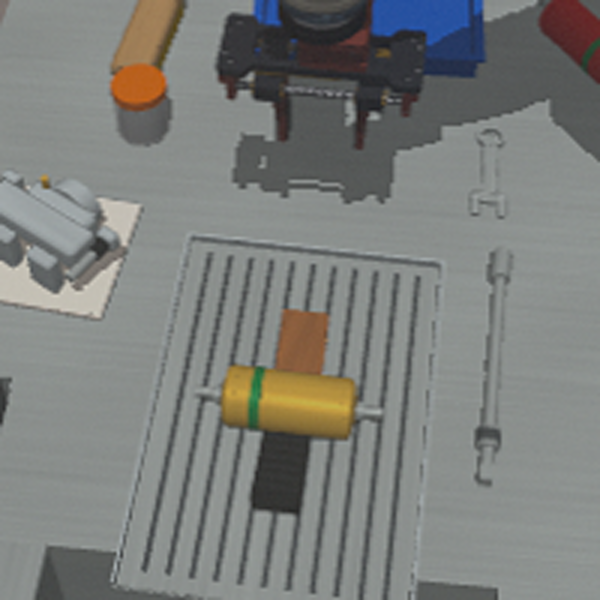

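```bash
python3 -c "
from workcell import *
print(close_job())"
```

```text
the job is handed in; nothing more can be done
None
```

I handed the job in at about 44 s of the 72 s allowed; no verdict is reported. The filter lies across the drainer with the black rubber wedge below it, the wooden wedge above it, and the gripper clear of everything.

**Last checks (side camera):**
- **Position:** the filter, rubber wedge and wooden wedge sit at about −1, −2 and −3 mm from the drainer's middle line, and all are square to it within about 1°.
- **Contact:** I felt the filter bear on the rubber wedge (about 5 N) before letting go. The wooden wedge touched the filter (about 4 N), and I eased it back by at most 0.5 mm before releasing.
- **Other things:** no bystander visible in the last picture looks moved. The brush and jar are partly out of frame, and I did not measure any of them.

**What went wrong:** on the first try, the wooden wedge's toe came down on the filter's flank. The wedge pitched about 37° in the grip, and the wrist force rose to about 26 N. The filter stayed in place. I set the wedge down further uphill, gripped it again lying flat, and slid it in to touch the filter.

**Measurements that disagree:**
- The side camera put the wooden wedge's heel about 17 mm further uphill than the arm's position did. It showed a similar offset before the final slide, so I trusted the arm's position and the contact force.
- The final fit of the wooden wedge's top gave a slope of −0.27 where −0.33 would be exact. I put that down to the toe being hidden under the filter.

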